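Tip the glass billets out of the treadle tray

TASK

Empty the tipping tray of its three glass billets into the steel bin: first fold the tray's end gate all the way down, then press the treadle slowly down until it bottoms on its stop and hold it there until every billet has slid out over the gate into the bin. Feel for the stop and do not bear down hard on the treadle; then let it come right back up, leave the gate down, and do not disturb the other things on the table.

Things in the scene. Friction and masses are not known exactly. Their poses are not given: they have to be found in the camera images.
- tipper: Bench tipping machine, fixed in mid-table: dark base plate, grey posts, sheet-metal tray on top, treadle in front. Origin at table level under the tray's middle; +x away from the robot's side, +y to the gate end and bin, z up. Two posts 135 mm high at x = -66 and +66, y = 100 mm. The treadle's shaft runs along y at x = -30, z = 70 mm.
- tray_end (a point): Middle of the tray floor's closed end. The tray is level at rest, floor surface 120 mm above the table, 110 mm wide, reaching from the tipper's y = -120 (here) to y = +100 mm (the gate), walls 45 mm high on three sides. It tips about the floor's edge at the gate: that edge stays put and this end rises.
- gate (a joint): Angle of the tray's end gate about its bottom edge (rad): 0 = upright, closing the +y end of the tray; 1.57 = laid down outwards level with the tray floor, at the end of its swing. A stiff friction hinge (about 0.2 N m): it stays where it is left and is not latched. It can be pushed over from inside the tray; 60 mm of tray floor behind the gate are clear.
- gate_hinge (a point): Middle of the gate's hinge line, at its bottom edge, level with the tray floor surface (z = 120 mm), on the gate's inner face. Hinge axis along the tipper's x. The point keeps its place when tray and gate move.
- gate_top (a point): Middle of the gate's upper edge, on its inner face, 60 mm from the hinge line. The gate is a plate 104 mm wide, 60 mm high and 4 mm thick, with a round pull bar 10 mm thick and 80 mm long, 20 mm outside it and 50 mm above the hinge.
- treadle: The treadle: a steel arm with a flat bare-metal pad (80 mm along y, 70 mm along x) at its end, in front of the tray on the robot's side. It can be clamped anywhere along its shaft. Origin on the shaft (axis along y, z = 70 mm); x and y axes as the tipper's when at rest, turning with the treadle; the arm runs towards -x.
- treadle_pad (a point): Middle of the pad's top face: 130 mm from the shaft towards -x and 15 mm above the shaft's axis in the treadle's frame (85 mm above the table at rest, pad level).
- treadle_angle (a joint): Treadle angle (rad): 0 = up at rest, grows as the pad is pressed. Spring and tray weight push it back, so it returns when let go; the pad needs 4 to 20 N, growing with travel. A round stop bar under the arm ends the travel abruptly somewhere between 0.28 and 0.40: set differently each time and not measured, so feel for it. The tray tips by 1.6 times this angle.
- bin_in (a point): Middle of the inner floor (4 mm above the table) of the open sheet-steel bin below the gate end: 200 x 210 x 60 mm outside, walls 4 mm, x and y axes as the tipper's. Fixed.
- billet0: Dark green glass billet 1 of 3, 70 x 32 x 26 mm (along its x, y, z), about 0.12 kg, lying in the rear part of the tray. Origin at the centre of its underside.
- billet1: Dark green glass billet 2 of 3, 70 x 32 x 26 mm (along its x, y, z), about 0.12 kg, lying in the rear part of the tray. Origin at the centre of its underside.
- billet2: Dark green glass billet 3 of 3, 70 x 32 x 26 mm (along its x, y, z), about 0.12 kg, lying in the rear part of the tray. Origin at the centre of its underside.
- paddle: Bystander: wooden paddle board 160 x 75 x 12 mm, lying flat. Origin under its centre.
- tumbler: Bystander: amber glass tumbler, 68 mm wide and 85 mm high, standing. Origin under its centre.
- newspaper: Bystander: folded paper pad 170 x 120 x 18 mm. Origin under its centre.
- jacks: Bystander: steel glass-working jacks 240 mm long, lying flat. Origin under the middle.
- frit_bowl: Bystander: blue bowl 170 mm wide, 60 mm high. Origin under its centre.
- wood_block: Bystander: dark turned wooden block 90 mm wide, 65 mm high. Origin under its centre.
- wax_can: Bystander: metal can 70 mm wide, 110 mm high. Origin under its centre.
Not all that is in view belongs to the job. What is shaped like the billet0 but pink is not meant.

How it is judged:
By the outcome, as a careful person would: the job done as asked, in the order asked, and still so for the second after the job is handed in, with the robot touching nothing.
It also fails if it takes over 64 s, if anything falls off the work surface, if the arm or the gripper's body presses on something with over 40 N, if the wrist force passes 120 N, or if a joint passes its speed limit or range.

ROBOT

A 6-joint arm with a two-finger parallel gripper is mounted at the origin on the work surface. World frame = base frame: x ahead of the robot, y to its left, z up, the work surface at z = 0. Lengths are in m, angles in rad, forces in N, time in s.
With the tool pointing down it reaches from about 0.25 to 0.85 m from the base axis. Payload 12.5 kg.
Tool frame: the origin (TCP) lies on the centre line of the jaws, within the pads' length; the fingertips stand 17 mm ahead of it and the grasp point (between the pads) lies 2 mm behind it (arm.tips_ahead is the distance from the TCP to the fingertips, in m); y points along the fingers, x is the direction in which the jaws open and shut, and the axes are right-handed (so a half turn about y gives the same grasp; the last joint's range is limited). The gripper opens to 93 mm and grips with 3 to 60 N. Pads are 15 mm wide; open, the fingers measure 128 mm over their backs; the gripper's body (75 mm by 188 mm) begins 65 mm behind the grasp point.
Start: joints at [-1.297, 0.351, 1.652, -0, 1.139, -0.085], TCP at [0.193, -0.515, 0.208] pointing down, gripper open.
Joint ranges: [-2.75, 2.75], [-0.79, 2.1], [0.01, 2.65], [-1.57, 4.71], [0.07, 3.14], [-2.87, 2.87]. Speed limits (rad/s): [2.22, 2.22, 2.79, 3.14, 3.14, 3.14].

INTERFACE

Orientations are given as a unit quaternion [x, y, z, w].
In Python, from cell import arm, claw, monitor, imaging, order gives the robot as it stands. The module is installed in compiled form; this text tells all that it offers. Calls block until the motion is done:
- arm.move_ptp(position, orientation): joint-space move of the TCP to a pose.
- arm.move_linear(position, rotation=None, speed=0.15): straight line of the TCP; rotation=None keeps the orientation; speed is the mean speed in m/s.
- arm.movej(angles): joint-space move.
- claw.ungrasp() and claw.close(newtons=None): open the fingers fully, or close them until they stop; newtons is the grip in N (None keeps the last).
- arm.dwell(seconds).
- arm.inverse_kinematics(position, orientation): joint angles nearest the present ones, or None.
- monitor.get_obs(): the state.
- imaging.grab_frame(name): name is "scene" or "top"; returns the picture (400x640x3 uint8, blue, green, red); there is no depth.
- imaging.camera_model(name): a dict with "vfov" (degrees; the focal length in pixels is half the picture's height over the tangent of half this angle, whatever the lens; pixels are square), "cx", "cy" (the principal point, pixels), "k1" (the pictures are not rectified: a ray, as slopes to the right and down, at radius r is drawn at 1 + k1 r^2 times it, then the intrinsics apply), "extrinsics" (4x4, takes a point from world to camera coordinates). Camera axes: x right, y down, z forward; pixel columns grow to the right and rows downward; lengths in m; the calibration is good to about 2 mm. A picture is of the moment at which its call begins. camera_model takes no time and is no camera call.
A pose or a line that the arm cannot do raises arm.IKError and nothing moves.
- order.close_job(): hands the job in, once; it reports no verdict.
The state is a dict: "time": time; "joint_positions": joint angles; "qvel": joint speeds; "joint_efforts": joint torques, N m; "position": TCP position; "eef_rot": TCP orientation; "contact_force": force on the tool from outside, world axes, zero at the start; "torque": the same for the moment, N m; "finger_gap": finger opening in m.
Only numpy, scipy, OpenCV 4.12 (cv2) and the standard library are available. Lean on these libraries where they do the work, as an engineer would, in place of code of your own. Each camera call takes 0.05 s, during which the arm holds its last target. There are 200 camera calls.

## Working session

There is one attempt and no reset: what is moved stays moved. The work goes in short steps, each a Python script; the robot and the scene stay as the last script left them, time stands still between calls to the robot, and variables do not carry over. Pictures are saved under pics/ and viewed, about 8 in all and at most 12, crops included, and the job is handed in when it is done.

```bash
mkdir -p pics; python3 - <<'E'
from cell import arm, claw, monitor, imaging, order
import cv2
for n in("scene","top"):
    cv2.imwrite(f"pics/{n}0.png",imaging.grab_frame(n)); print(n,imaging.camera_model(n))
o=monitor.get_obs(); print(o)
E
```

```text
scene {'vfov': 55.846780443661125, 'cx': 322.242489339994, 'cy': 202.30883875048607, 'k1': -0.03545181539928846, 'extrinsics': array([[ 0.73527409,  0.67763463,  0.01353966, -0.40798744],
       [ 0.5706353 , -0.60814714, -0.55184456, -0.23153048],
       [-0.36571488,  0.41348321, -0.83383707,  1.43529572],
       [ 0.        ,  0.        ,  0.        ,  1.        ]])}
top {'vfov': 47.73029690391061, 'cx': 319.4101883776773, 'cy': 198.92008354932568, 'k1': -0.014893037675354976, 'extrinsics': array([[-1.15647302e-01, -9.93290195e-01, -5.39082176e-04,
         5.52864324e-02],
       [-9.72798842e-01,  1.13371162e-01, -2.02013350e-01,
         5.43654807e-01],
       [ 2.00718996e-01, -2.28378805e-02, -9.79382620e-01,
         1.51774595e+00],
       [ 0.00000000e+00,  0.00000000e+00,  0.00000000e+00,
         1.00000000e+00]])}
{'time': 0.1, 'joint_positions': array([-1.29655804e+00,  3.51166544e-01,  1.65234887e+00,  2.18478222e-05,
        1.13909170e+00, -8.45656275e-02]), 'qvel': array([-0.00047119,  0.00022579, -0.003139  ,  0.00019427, -0.00262153,
        0.00168572]), 'joint_efforts': array([ 1.17253057e-03, -4.98024738e+01, -2.85703862e+01,  7.00657396e-02,
        2.38669507e-02, -6.61859005e-06]), 'position': array([ 0.19309693, -0.5146545 ,  0.20766819]), 'eef_rot': array([-0.58096009,  0.40302934, -0.40248529,  0.58142782]), 'contact_force': array([-0.19377582, -0.37223304, -0.72498839]), 'torque': array([-0.02889005,  0.03800311, -0.01874839]), 'finger_gap': 0.09274238671409608}
```

View pics/scene0.png

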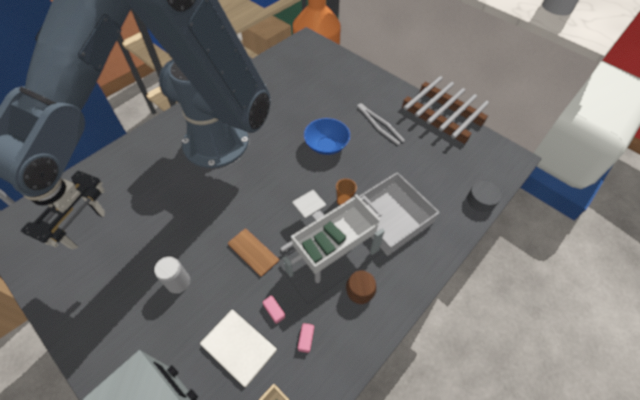

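View pics/top0.png

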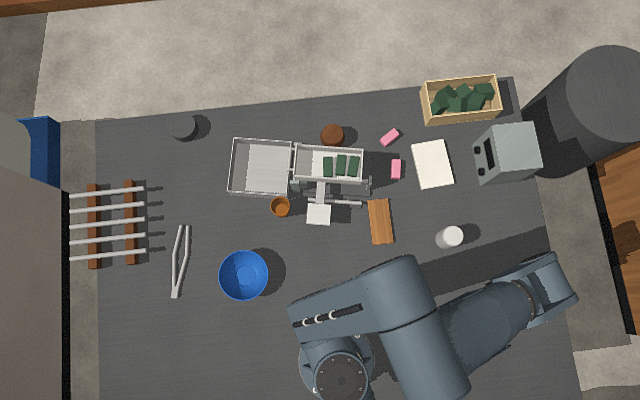

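Scene: the tray is at about (335,235) and the bin at (400,212). Top: the tray spans (293–363, 145–182), the pad is at (318,213), and the tumbler at (280,206) is close to the pad. I'll take enlarged crops next.

```bash
python3 - <<'E'
import cv2
a=cv2.imread("pics/top0.png")[125:245,220:380]; cv2.imwrite("pics/tc.png",cv2.resize(a,None,fx=5,fy=5,interpolation=cv2.INTER_CUBIC))
a=cv2.imread("pics/scene0.png")[165:285,280:440]; cv2.imwrite("pics/sc.png",cv2.resize(a,None,fx=5,fy=5,interpolation=cv2.INTER_CUBIC))
E
cat > h.py <<'E'
from cell import arm, claw, monitor, imaging, order
import numpy as np, cv2
def cam(n):
    m=imaging.camera_model(n); f=200/np.tan(np.radians(m['vfov']/2)); return m,f
def ray(n,u,v):
    m,f=cam(n); x=(u-m['cx'])/f; y=(v-m['cy'])/f; r=np.hypot(x,y); s=1
    for _ in range(20): s=1+m['k1']*(r/s)**2
    E=m['extrinsics']; R=E[:3,:3]; d=R.T@np.array([x/s,y/s,1]); return -R.T@E[:3,3], d/np.linalg.norm(d)
def onz(n,u,v,z):
    c,d=ray(n,u,v); return c+d*(z-c[2])/d[2]
def tri(uv1,uv2):
    c1,d1=ray("top",*uv1); c2,d2=ray("scene",*uv2)
    t=np.linalg.lstsq(np.c_[d1,-d2],c2-c1,rcond=None)[0]; p,q=c1+t[0]*d1,c2+t[1]*d2
    return (p+q)/2, np.linalg.norm(p-q)
def proj(n,P):
    m,f=cam(n); E=m['extrinsics']; p=E[:3,:3]@np.array(P)+E[:3,3]; x=p[:2]/p[2]; x=x*(1+m['k1']*(x@x)); return x*f+[m['cx'],m['cy']]
E
```

```text
(no output)
```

View pics/tc.png

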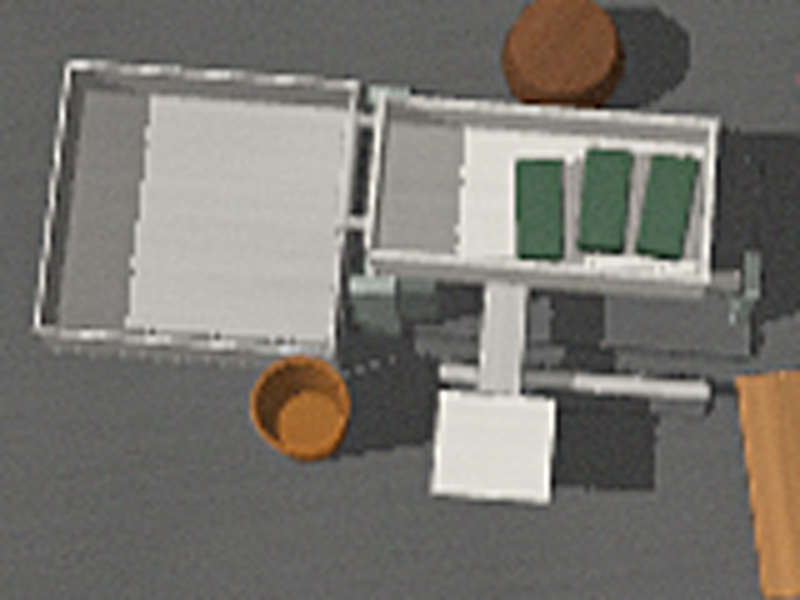

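View pics/sc.png

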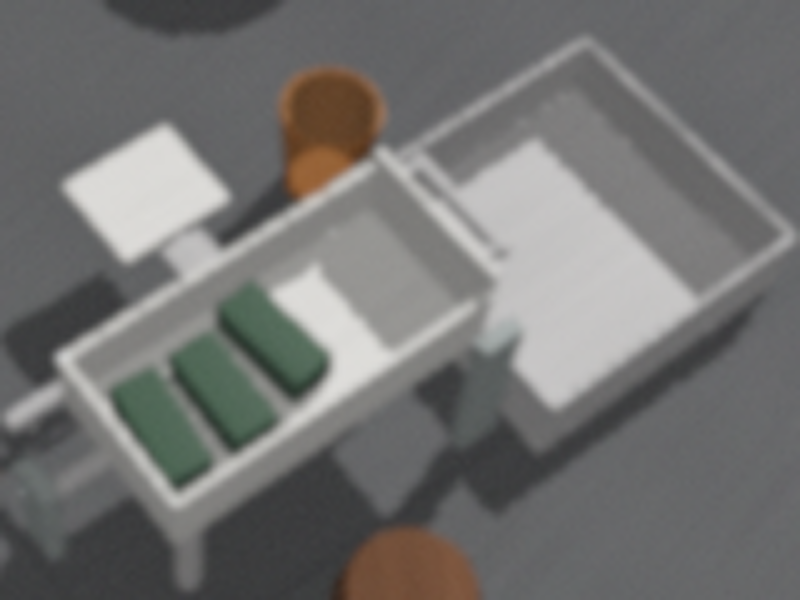

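Both crops are clear. In the top crop the pad corners are about (440,390), (556,397), (550,502) and (430,495), and the gate's top edge runs (382,97)–(370,250). The scene crop shows the same features. Three billets lie in the rear of the tray, the gate is upright, and the tumbler stands next to the bin and pad. Next I triangulate.

```bash
python3 - <<'E'
from h import *
T=lambda x,y:(220+(x+.5)/5-.5,125+(y+.5)/5-.5); S=lambda x,y:(280+(x+.5)/5-.5,165+(y+.5)/5-.5)
pts={'pad+y+x':((440,390),(230,195)),'pad-y+x':((556,397),(128,264)),'pad-y-x':((550,502),(60,186)),'pad+y-x':((430,495),(165,122)),
'gtop_far':((382,97),(495,270)),'gtop_near':((370,250),(380,150)),'cl_far':((718,120),(178,500)),'cl_near':((708,275),(60,358)),
'bin+y+x':((70,64),(793,236)),'bin+y-x':((40,332),(588,40))}
P={}
for k,(a,b) in pts.items():
    p,e=tri(T(*a),S(*b)); P[k]=p; print(k,p.round(4),round(e,4))
pad=sum(P[k] for k in P if k[:3]=='pad')/4; print('pad',pad)
g=(P['gtop_far']+P['gtop_near'])/2; c=(P['cl_far']+P['cl_near'])/2; print('g',g,'c',c)
# pts on known planes, top cam
for k,z in(('gtop_far',.18),('gtop_near',.18),('cl_far',.165),('cl_near',.165),('pad+y+x',.085),('pad-y+x',.085),('pad-y-x',.085),('pad+y-x',.085)):
    print(k,onz('top',*T(*pts[k][0]),z).round(4),onz('scene',*S(*pts[k][1]),z).round(4))
print('tumbler rim',onz('top',*T(302,405),.085), onz('scene',*S(332,110),.085))
d=g-c; print('yaw of +y',np.degrees(np.arctan2(-d[0],d[1])))
E
```

```text
pad+y+x [0.5332 0.0353 0.0851] 0.0029
pad-y+x [ 0.5199 -0.0429  0.0808] 0.0027
pad-y-x [ 0.4484 -0.0304  0.0802] 0.002
pad+y-x [0.4628 0.0501 0.0812] 0.0031
gtop_far [0.7141 0.0514 0.1797] 0.0039
gtop_near [0.6136 0.071  0.1761] 0.0062
cl_far [ 0.6764 -0.1663  0.1694] 0.0055
cl_near [ 0.5724 -0.1471  0.1669] 0.0024
bin+y+x [0.8059 0.2721 0.0583] 0.0032
bin+y-x [0.6136 0.3095 0.0571] 0.0064
pad [0.49108446 0.0030105  0.08182523]
g [0.66383731 0.06118069 0.17790368] c [ 0.62440238 -0.15666721  0.16811055]
gtop_far [0.7126 0.0499 0.18  ] [0.7153 0.0529 0.18  ]
gtop_near [0.6103 0.0686 0.18  ] [0.6168 0.0713 0.18  ]
cl_far [ 0.6761 -0.1691  0.165 ] [ 0.6767 -0.1626  0.165 ]
cl_near [ 0.5721 -0.1483  0.165 ] [ 0.5722 -0.1454  0.165 ]
pad+y+x [0.5323 0.0342 0.085 ] [0.534  0.0365 0.085 ]
pad-y+x [ 0.5183 -0.0438  0.085 ] [ 0.5225 -0.0436  0.085 ]
pad-y-x [ 0.4471 -0.0311  0.085 ] [ 0.4514 -0.0316  0.085 ]
pad+y-x [0.4613 0.0488 0.085 ] [0.4655 0.0494 0.085 ]
tumbler rim [0.53282304 0.12862321 0.085     ] [0.53776714 0.13039192 0.085     ]
yaw of +y -10.26059800757066
```

The measurements are consistent: pad at z≈82 mm, gate top at 178 mm, closed-end rim at 168 mm and yaw ≈ −10.3°. The hinge is therefore at about (0.664, 0.061, 0.12). I'll start with the gate: approach above it, then push the closed fingertips along the hinge arc.

```bash
cat >> h.py <<'E'
from scipy.spatial.transform import Rotation as Ro
a=np.radians(-10.3); ex=np.array([np.cos(a),np.sin(a),0]); ey=np.array([-np.sin(a),np.cos(a),0]); ez=np.array([0,0,1.])
H=np.array([.664,.061,.12]); PAD=np.array([.491,.003,.083]); TA=arm.tips_ahead
def q(x): x=np.array(x); y=-ez; return Ro.from_matrix(np.c_[x,y,np.cross(x,y)]).as_quat()
def F(): return monitor.get_obs()['contact_force']
def loc(v): return np.round([v@ex,v@ey,v[2]],1)
E
python3 - <<'E'
from h import *
claw.close(10)
tip=lambda y,z: H+ey*y+ez*(z-.12+TA)
arm.move_linear(monitor.get_obs()['position']+[0,0,.12],speed=.25)
best=None
for s in(1,-1):
    j=arm.inverse_kinematics(tip(-.025,.25),q(s*ex)); print(s,None if j is None else j.round(2))
    if j is not None and (best is None or abs(j[5])<abs(best[1][5])): best=(s,j)
s,j=best
arm.movej(j); f0=F(); print(monitor.get_obs()['time'],f0.round(2), monitor.get_obs()['position'])
cv2.imwrite("pics/hover.png",cv2.resize(np.hstack([imaging.grab_frame("scene")[100:300,240:450],imaging.grab_frame("top")[70:270,210:400]]),None,fx=2,fy=2,interpolation=cv2.INTER_CUBIC))
E
```

```text
1 [-0.02  0.51  1.26 -0.    1.37  0.16]
-1 None
4.75 [-0.78  0.05 -0.42] [0.65956374 0.03553126 0.26713365]
```

View pics/hover.png

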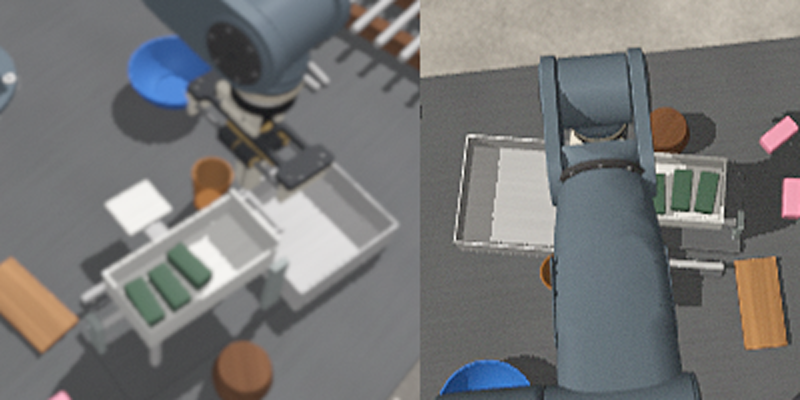

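The gripper hovers over the gate end, nothing is disturbed and the billets are in place. Next I descend behind the gate and push along the arc, watching the force.

```bash
python3 - <<'E'
from h import *
tip=lambda y,z: H+ey*y+ez*(z-.12+TA)
r,h=.045,.0075
f0=F(); arm.move_linear(tip(-.025,.165),speed=.12); print('down',loc(F()-f0))
for t in np.radians(np.arange(0,91,9)):
    arm.move_linear(tip(r*np.sin(t)-h,.12+r*np.cos(t)),speed=.06); f=F()-f0
    print(round(np.degrees(t)),loc(f))
    if np.linalg.norm(f)>25: print('STOP');break
else:
    for k in range(8):
        if f[2]>14: break
        arm.move_linear(tip(r-h,.12-.001*(k+1)),speed=.02); f=F()-f0; print(k,loc(f))
o=monitor.get_obs();print(o['time'],o['position'])
E
```

```text
down [0.5 0.8 0.2]
0 [0.1 1.6 0.4]
9 [-0.3  1.6  0.7]
18 [0.3 0.2 0.6]
27 [0.1 1.8 0.9]
36 [0.2 1.  0.5]
45 [-1.2  0.1 -0. ]
54 [1.1 1.8 4.7]
63 [-3.8 11.  18.9]
72 [-9.1 23.6 31.5]
STOP
8.2833 [0.67255285 0.10095677 0.15616789]
```

```bash
python3 - <<'E'
from h import *
p=monitor.get_obs()['position']
arm.move_linear(p+[0,0,.008]-ey*.004,speed=.05); print(loc(F()))
p=monitor.get_obs()['position']-[0,0,TA]; print('tip in tipper from hinge',(p-H)@ex,(p-H)@ey,p[2], proj('scene',p),proj('scene',H+[0,0,.06]),proj('scene',H))
cv2.imwrite("pics/g1.png",cv2.resize(imaging.grab_frame("scene")[140:280,270:450],None,fx=4.4,fy=4.2,interpolation=cv2.INTER_CUBIC))
E
```

```text
[-0.4  0.4 -0.4]
tip in tipper from hinge 0.0010726545603195765 0.036424147896553544 0.14645517545586878 [374.43011042 206.42701352] [366.05421227 206.17476602] [363.81866458 217.17597037]
```

View pics/g1.png

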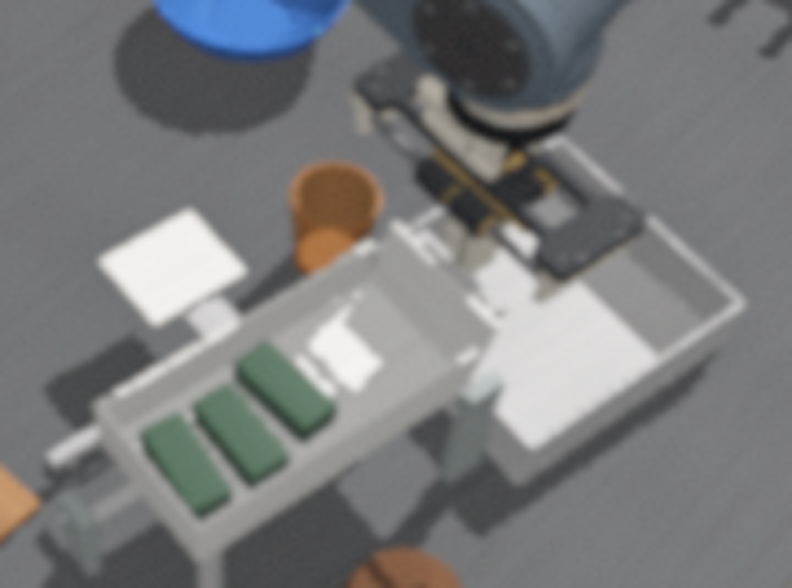

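The tip is now at y≈+36 mm from the hinge, yet the gate looks close to upright and the reaction force points up and outward. The gate hasn't followed the finger as I expected. I'll lift clear, look again and measure the gate.

```bash
python3 - <<'E'
from h import *
f0=F();p=monitor.get_obs()['position']
for k in range(4):
    p=p+[0,0,.025]; arm.move_linear(p,speed=.1); print(loc(F()-f0))
arm.move_linear(p+ey*.12+ez*.03,speed=.2)
m=imaging.grab_frame("scene"); t=imaging.grab_frame("top"); cv2.imwrite("pics/s2full.png",m); cv2.imwrite("pics/t2full.png",t)
c=np.hstack([cv2.resize(m[180:240,325:405],None,fx=5,fy=5,interpolation=cv2.INTER_CUBIC),cv2.resize(t[135:195,260:340],None,fx=5,fy=5,interpolation=cv2.INTER_CUBIC)])
o=cv2.imread("pics/scene0.png")[180:240,325:405]; o2=cv2.imread("pics/top0.png")[135:195,260:340]
d=np.hstack([cv2.resize(o,None,fx=5,fy=5,interpolation=cv2.INTER_CUBIC),cv2.resize(o2,None,fx=5,fy=5,interpolation=cv2.INTER_CUBIC)])
cv2.imwrite("pics/g2.png",np.vstack([c,d]))
for th in (0,15,30,45,60,90):
    t_=np.radians(th); T=H+.06*(ey*np.sin(t_)+ez*np.cos(t_))
    print(th,[proj('scene',T+ex*s).round(1) for s in(-.052,.052)],[proj('top',T+ex*s).round(1) for s in(-.052,.052)])
E
```

```text
[-0.3 -0.4  0.8]
[-1.6 -0.9  1. ]
[-0.6 -0.6  0.7]
[-0.5 -1.6  0.3]
0 [array([354.3, 194. ]), array([378.3, 218.8])] [array([293. , 173.9]), array([295.4, 143.3])]
15 [array([358.4, 191.8]), array([382.3, 216.4])] [array([288.2, 173.8]), array([290.7, 143.2])]
30 [array([361.9, 190.6]), array([385.8, 214.9])] [array([283.9, 174. ]), array([286.5, 143.6])]
45 [array([364.8, 190.4]), array([388.5, 214.4])] [array([280.4, 174.5]), array([282.9, 144.2])]
60 [array([366.8, 191.3]), array([390.3, 215. ])] [array([277.8, 175.3]), array([280.4, 145.3])]
90 [array([367.7, 195.6]), array([390.6, 218.9])] [array([276.3, 177.4]), array([278.8, 147.9])]
```

View pics/g2.png

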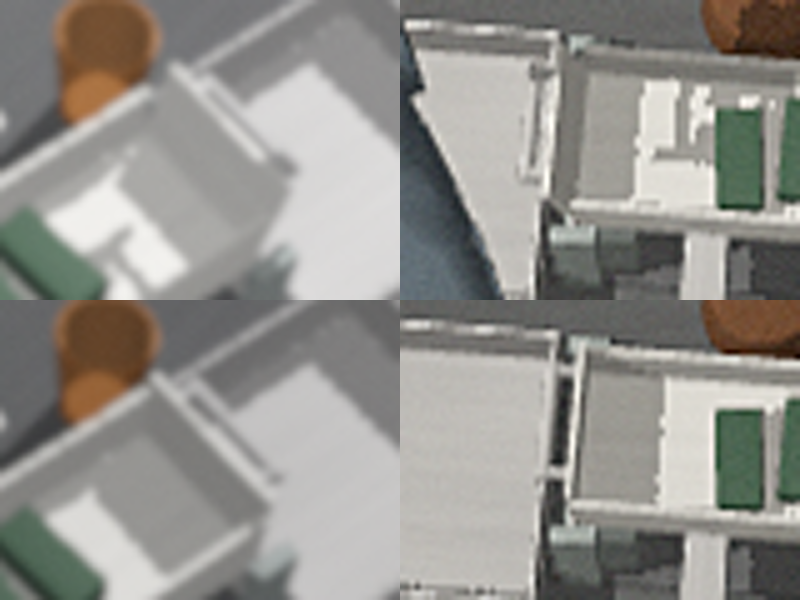

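The gate now leans about 15°: its top edge is at scene (359,193)–(382,216), which matches the prediction for 15°. So the finger did get past it. I'll redo the push in small steps from deeper inside, logging force and frames.

```bash
python3 - <<'E'
from h import *
tip=lambda y,z: H+ey*y+ez*(z-.12+TA)
print(monitor.get_obs()['time'])
arm.move_linear(tip(-.035,.22),speed=.25); fr=[]
def snap(tag):
    m=imaging.grab_frame("scene")[165:240,325:425]; fr.append(cv2.resize(m,(265,200),interpolation=cv2.INTER_CUBIC))
arm.dwell(.2); f0=F()
arm.move_linear(tip(-.035,.155),speed=.12); arm.dwell(.1); print('down',loc(F()-f0)); snap(0)
for y in (-.025,-.015,-.009,-.003,.003,.009,.015,.021):
    arm.move_linear(tip(y,.155),speed=.05); arm.dwell(.1); f=F()-f0; p=monitor.get_obs()['position']-H
    print(y,loc(f),'act y',round(p@ey,4)); snap(y)
    if np.linalg.norm(f)>12: break
while len(fr)<9: fr.append(fr[-1])
cv2.imwrite("pics/g3.png",np.vstack([np.hstack(fr[i:i+3]) for i in(0,3,6)]))
print(monitor.get_obs()['time'])
E
```

```text
11.2083
down [ 0.8 -0.3  0.8]
-0.025 [ 1.3  0.7 -0.7] act y -0.0249
-0.015 [1.7 0.2 0.7] act y -0.0149
-0.009 [ 1.   0.3 -0.3] act y -0.0089
-0.003 [-0.3  0.1 -0. ] act y -0.0029
0.003 [ 1.8 -0.1  0.3] act y 0.0031
0.009 [0.4 0.7 0.1] act y 0.0091
0.015 [ 1.1 -0.4  0.7] act y 0.0151
0.021 [ 1.4 -0.   0.9] act y 0.0211
16.7
```

View pics/g3.png

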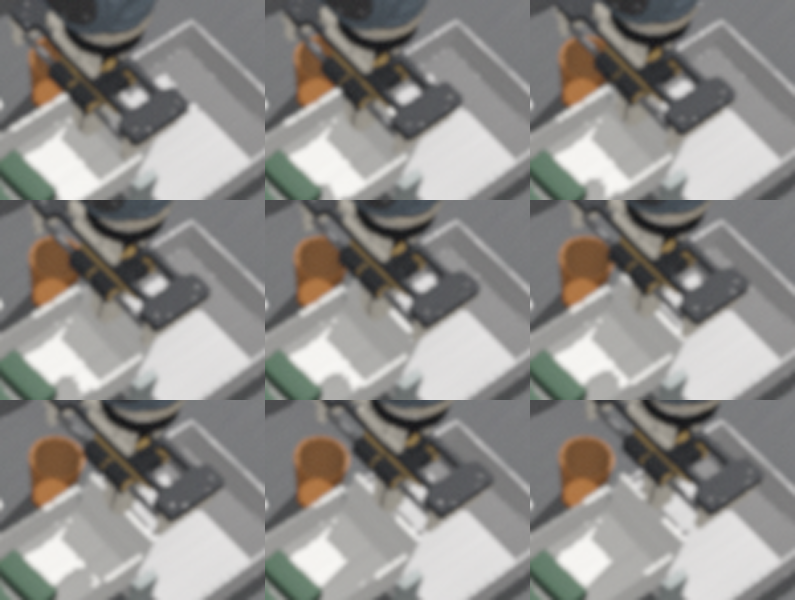

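The finger is inside the tray. From y≈−3 mm on, the gate's top edge moves outward with it, at very low force. I'll look closely at the current state before continuing.

```bash
python3 - <<'E'
from h import *
m=imaging.grab_frame("scene"); cv2.imwrite("pics/s4full.png",m)
cv2.imwrite("pics/g4.png",cv2.resize(m[170:245,330:430],None,fx=8,fy=8,interpolation=cv2.INTER_CUBIC))
for th in (30,40,50,60):
    t_=np.radians(th); T=H+.06*(ey*np.sin(t_)+ez*np.cos(t_)); print(th,[((proj('scene',T+ex*s)-[330,170])*8).round() for s in(-.052,.052)])
p=monitor.get_obs()['position']-[0,0,TA]; print('tip',((proj('scene',p)-[330,170])*8).round(), 'hinge',[((proj('scene',H+ex*s)-[330,170])*8).round() for s in(-.052,.052)])
E
```

```text
30 [array([256., 165.]), array([447., 359.])]
40 [array([272., 163.]), array([462., 355.])]
50 [array([285., 165.]), array([474., 356.])]
60 [array([294., 170.]), array([482., 360.])]
tip [325. 298.] hinge [array([181., 283.]), array([364., 476.])]
```

View pics/g4.png

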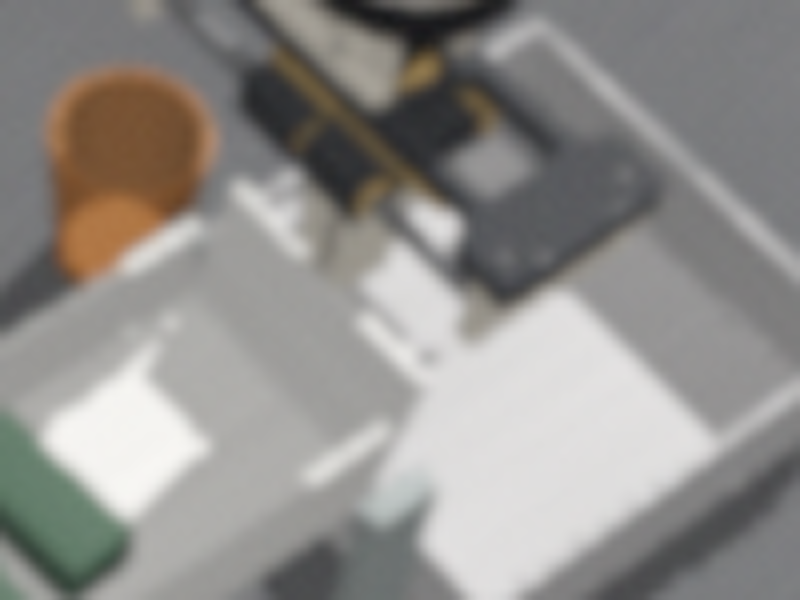

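The gate's top edge is still at about 15°, and the fingertips appear to end above or beyond it, about 3.5 px higher than predicted. So the finger went over the gate. I'll check the gripper state.

```bash
python3 - <<'E'
from h import *
o=monitor.get_obs(); print(TA,o['finger_gap'],o['position'],Ro.from_quat(o['eef_rot']).as_matrix().round(2),o['time'],o['joint_positions'].round(3))
tip=lambda y,z: H+ey*y+ez*(z-.12+TA)
# feel: back inside, down to see where tray floor is met
arm.move_linear(tip(-.030,.155),speed=.15); arm.dwell(.1); f0=F()
for z in np.arange(.152,.099,-.003):
    arm.move_linear(tip(-.030,z),speed=.05); f=F()-f0
    if f[2]>4: arm.dwell(.1); print('z',z,loc(F()-f0),monitor.get_obs()['position'][2]-TA); break
else: print('no touch')
print(monitor.get_obs()['time'])
E
```

```text
0.017 0.0006519415084028724 [0.6677208  0.08161826 0.17199057] [[ 0.98 -0.    0.18]
 [-0.18 -0.    0.98]
 [-0.   -1.   -0.  ]] 16.75 [ 0.052  0.609  1.337 -0.     1.195  0.232]
no touch
21.8417
```

The fingers are closed, but the tip reached a nominal z of 0.101 without touching the 0.120 floor. The true tip is therefore about 20–25 mm higher than `tips_ahead` implies, which explains everything so far. I'll touch the floor gently to calibrate, then redo the gate push with the correction.

```bash
python3 - <<'E'
from h import *
import sys
tip=lambda y,z: H+ey*y+ez*(z-.12+TA)
f0=F(); d=None
for z in np.arange(.099,.084,-.002):
    arm.move_linear(tip(-.030,z),speed=.04); f=F()-f0
    if f[2]>4: d=.12-(monitor.get_obs()['position'][2]-TA); print('touch',z,loc(f),'delta',d); break
if d is None: print('no touch',z); sys.exit()
open('delta','w').write(str(d)); TA-=d
r,h=.042,.0075
arm.move_linear(tip(-.030,.12+r),speed=.12); arm.dwell(.1); f0=F()
for t in np.radians([0,12,24,34,44,54,64,74,84,90]):
    arm.move_linear(tip(r*np.sin(t)-h,.12+r*np.cos(t)),speed=.07); f=F()-f0
    print(round(np.degrees(t)),loc(f))
    if np.linalg.norm(f)>18: print('STOP');break
else:
    for k in range(6):
        if f[2]>13: break
        arm.move_linear(tip(r-h,.12-.0015*(k+1)),speed=.03); f=F()-f0; print(k,loc(f))
o=monitor.get_obs();print(o['time'],(o['position']-[0,0,TA]-H)@ey,o['position'][2]-TA)
E
```

```text
touch 0.091 [-6.7 -3.3 14.7] delta 0.02726990071175775
0 [ 0.4 -0.5  0.5]
12 [ 0.5 -0.4  0.9]
24 [ 1.  -1.3  0.5]
34 [ 0.4 -1.2 -0.6]
44 [ 0.6 -2.4  1. ]
54 [-0.6 -1.3  1. ]
64 [-0.2 -1.1  1.3]
74 [ 0.6 -0.3  0.8]
84 [ 0.4 -0.2  0.1]
90 [-0.1 -0.4  3.1]
0 [-3.5 -1.3 13.3]
26.7833 0.03461437559384791 0.11991791497789252
```

The force rose firmly at the floor level of z = 0.120, so the gate is at the end of its swing. I'll lift, move above the treadle pad and check the picture.

```bash
cat >> h.py <<'E'
TA-=float(open('delta').read())
E
python3 - <<'E'
from h import *
p=monitor.get_obs()['position']
arm.move_linear(p+[0,0,.12],speed=.2)
P=PAD-ex*.008; b=None
for s in(1,-1):
    j=arm.inverse_kinematics(P+ez*(.06+TA),q(s*ey)); print(s,None if j is None else j.round(2))
    if j is not None and (b is None or abs(j[5])<abs(b[1][5])): b=(s,j)
s,j=b; open('sgn','w').write(str(s))
arm.move_ptp(P+ez*(.16+TA),q(s*ey))
arm.move_linear(P+ez*(.03+TA),speed=.2)
o=monitor.get_obs();print(o['time'],loc(o['contact_force']))
m=imaging.grab_frame("scene"); t=imaging.grab_frame("top"); cv2.imwrite("pics/s5full.png",m)
cv2.imwrite("pics/v5.png",np.hstack([cv2.resize(m[150:290,280:440],None,fx=2.5,fy=2.5,interpolation=cv2.INTER_CUBIC),cv2.resize(t[115:255,220:380],None,fx=2.5,fy=2.5,interpolation=cv2.INTER_CUBIC)]))
E
```

```text
1 [-0.09  0.33  1.89 -0.    0.92 -1.48]
-1 [-0.09  0.33  1.89 -0.    0.92  1.66]
29.8667 [ 0.6  1.4 -0.1]
```

View pics/v5.png

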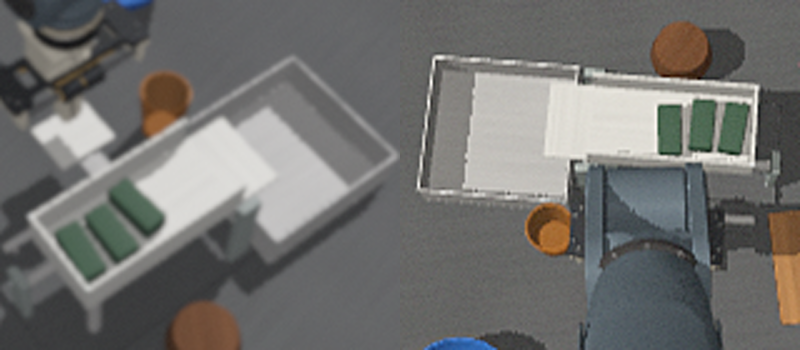

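The gate lies flat, level with the floor, reaching over the bin. All three billets are still in the rear and nothing else has moved. The gripper is over the pad, so I'll shift 18 mm away from the tumbler and press in 2 mm steps until I feel the stop.

```bash
python3 - <<'E'
from h import *
P=PAD-ex*.006-ey*.018
arm.move_linear(P+ez*(.012+TA),speed=.1); arm.dwell(.2); f0=np.mean([F() for _ in range(3)],0)
z=.088; log=[]; prev=0
def green():
    m=cv2.cvtColor(imaging.grab_frame("scene"),cv2.COLOR_BGR2HSV); k=cv2.inRange(m,(45,60,20),(90,255,140)); k[:150]=0;k[300:]=0;k[:,:285]=0;k[:,450:]=0
    return cv2.moments(k,True)
while z>.026:
    z-=.002; arm.move_linear(np.r_[P[:2],z+TA],speed=.02); f=(F()-f0)[2]; log.append((round(z,3),round(f,1)))
    if f>24 or (z<.06 and f-prev>4.5): break
    prev=f
print(log)
for k in range(5):
    o=monitor.get_obs(); M=green(); print(round(o['time'],1),loc(o['contact_force']-f0),round(o['position'][2]-TA,4),M['m00'],[round(M['m10']/max(M['m00'],1)),round(M['m01']/max(M['m00'],1))]); arm.dwell(.5)
cv2.imwrite("pics/v6.png",cv2.resize(imaging.grab_frame("scene")[150:290,280:440],None,fx=4,fy=4,interpolation=cv2.INTER_CUBIC)); print(monitor.get_obs()['time'])
E
```

```text
[(0.086, np.float64(0.0)), (0.084, np.float64(12.3)), (0.082, np.float64(12.5)), (0.08, np.float64(13.0)), (0.078, np.float64(13.2)), (0.076, np.float64(13.1)), (0.074, np.float64(13.6)), (0.072, np.float64(12.5)), (0.07, np.float64(13.1)), (0.068, np.float64(13.1)), (0.066, np.float64(13.0)), (0.064, np.float64(12.5)), (0.062, np.float64(12.7)), (0.06, np.float64(11.8)), (0.058, np.float64(9.5)), (0.056, np.float64(6.0)), (0.054, np.float64(6.5)), (0.052, np.float64(6.6)), (0.05, np.float64(7.1)), (0.048, np.float64(6.9)), (0.046, np.float64(6.2)), (0.044, np.float64(7.9)), (0.042, np.float64(8.2)), (0.04, np.float64(7.1)), (0.038, np.float64(7.5)), (0.036, np.float64(7.6)), (0.034, np.float64(8.6)), (0.032, np.float64(23.3))]
37.9 [-2.  -2.1 23.3] 0.0338 62.0 [399, 210]
38.5 [-2.  -2.5 22.3] 0.0338 58.0 [401, 209]
39.0 [-1.5 -1.6 23.2] 0.0338 66.0 [400, 209]
39.6 [-2.4 -0.9 23.4] 0.0338 68.0 [401, 209]
40.1 [-2.2 -0.8 22.5] 0.0338 64.0 [401, 209]
40.725
```

View pics/v6.png

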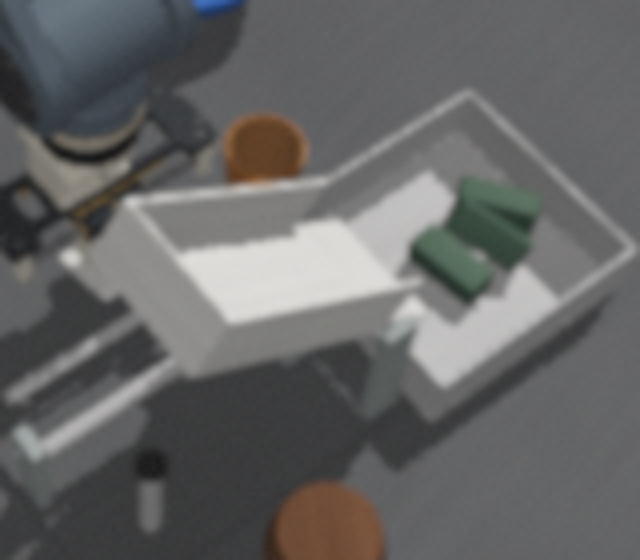

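I felt the stop (8.6 → 23 N at z≈0.034). All three billets are in the bin, at about (500,195), (490,230) and (450,262), and the tray is empty. Next I let the treadle up slowly and retreat.

```bash
python3 - <<'E'
from h import *
p=monitor.get_obs()['position']
arm.move_linear(p+[0,0,.056],speed=.02); print(loc(F()))
p=monitor.get_obs()['position']; arm.move_linear(p+[0,0,.15],speed=.2)
p=monitor.get_obs()['position']; arm.move_ptp(p+[-.1,-.25,0],monitor.get_obs()['eef_rot']); arm.dwell(.3)
m=imaging.grab_frame("scene"); t=imaging.grab_frame("top")
cv2.imwrite("pics/v7.png",np.hstack([cv2.resize(m[150:290,280:440],None,fx=2.5,fy=2.5,interpolation=cv2.INTER_CUBIC),cv2.resize(t[115:255,220:380],None,fx=2.5,fy=2.5,interpolation=cv2.INTER_CUBIC)]))
# change check of bystander areas vs start (bright saturated blobs in top)
a=cv2.imread("pics/top0.png")
for n,(u,v,w) in dict(tumbler=(280,206,11),paddle=(381,221,24),block=(332,134,14),paper=(432,164,26),can=(450,237,14),bowl=(244,275,28),jacks=(181,260,38)).items():
    s=np.s_[v-w:v+w,u-w:u+w]; print(n,round(cv2.absdiff(a[s],t[s]).mean(),1))
o=monitor.get_obs();print(o['time'],loc(o['contact_force']),o['position'])
E
```

```text
[ 0.1 -0.3  0. ]
tumbler 3.7
paddle 11.7
block 3.7
paper 4.4
can 52.0
bowl 3.7
jacks 3.4
46.1167 [-0.4  0.2 -0.3] [ 0.38347703 -0.26348122  0.22850672]
```

View pics/v7.png

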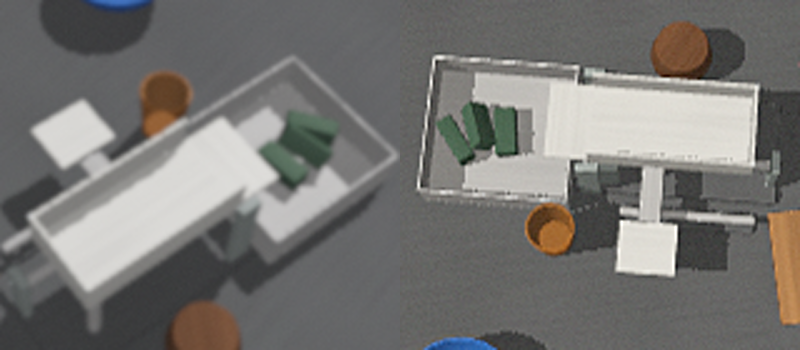

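The tray is empty and level, the gate is flat, the treadle is back up, and all three billets are in the bin. From above, the arm hides the wax can, so I'll check it in the scene view and then hand in.

```bash
python3 - <<'E'
from h import *
a=cv2.imread("pics/scene0.png"); m=imaging.grab_frame("scene")
for n,(u,v,w) in dict(can=(172,275,16),paddle=(253,252,24)).items():
    s=np.s_[v-w:v+w,u-w:u+w]
    c=lambda i:(lambda M:(round(M['m10']/M['m00'],1),round(M['m01']/M['m00'],1)))(cv2.moments((cv2.cvtColor(i[s],cv2.COLOR_BGR2GRAY)>(150 if n=='can' else 90)).astype(np.uint8),True))
    print(n,round(cv2.absdiff(a[s],m[s]).mean(),1),c(a),c(m))
order.close_job()
E
```

```text
can 7.2 (11.3, 9.0) (10.8, 7.9)
paddle 1.8 (24.2, 22.4) (24.2, 22.4)
the job is handed in; nothing more can be done
```

All three billets are in the bin, the gate is fully down, the treadle is back up, and the job is handed in at about 46 s of the 64 s allowed.

- **Gate:** My first push went over the top of the gate and pressed down on its pull bar, at about 40 N in total. That left the gate leaning about 15° but did no visible damage. The closed fingertips turned out to be about 27 mm higher than `tips_ahead` says. I found this by touching the tray floor, where the force reached about 15 N. With that corrected, I laid the gate down until its end stop gave 13 N at floor level.
- **Treadle:** I pressed in 2 mm steps and felt the stop when the force jumped from 8.6 N to 23 N. I held it there for about 3 s, until the picture showed the tray empty, then let it up slowly.
- **Final checks:** The last pictures show the billets in the bin, the gate flat, the treadle up and the arm clear.
- **Other things on the table:** The tumbler, block, newspaper, bowl and jacks look unchanged from above, and the paddle looks unchanged in the scene view.
- **Less certain:**
    - **Wax can:** The arm hid it from above. In the scene view its bright area moved by about 1 px, which I take to be the arm's shadow.
    - **Push on the bar:** The 40 N was at the fingertips, right at the limit set for the arm and gripper body. It was the one reading close to a limit.

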